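# Correct the spacer kit and stack it on the setting post

## Robot

A 6-joint arm with a two-finger parallel gripper is mounted at the origin on a cart in front of the work surface, level with it; the furniture and walls round the work are solid. World frame = base frame: x ahead of the robot, y to its left, z up, the work surface at z = 0. Lengths are in m, angles in degrees, forces in N, time in s.
With the tool pointing down it reaches from about 0.325 to 0.775 m from the base axis. Payload 5.5 kg.
Tool frame: the origin (TCP) lies at the centre of the arm's flange, where the gripper is bolted on; the fingertips stand 182 mm ahead of it and the grasp point (between the pads) lies 163 mm ahead of it; z points along the fingers, y is the line along which they close (so a half turn about z gives the same grasp; the last joint's range is limited). The gripper opens to 88 mm and grips with 3 to 60 N. Pads are 20 mm wide; open, the fingers measure 115 mm over their backs; the gripper's body (75 mm by 178 mm) begins 61 mm behind the grasp point.
Start: joints at [71.465, 5.22, 70.514, -0, 104.267, -3.249], TCP at [0.158, 0.579, 0.405] pointing down, gripper open.
Joint ranges: [-164.24, 164.24], [-49.07, 125.15], [9.68, 141.18], [-86.29, 266.29], [3.28, 154.24], [-151.56, 151.56]. Speed limits (degrees/s): [147.25, 147.25, 172.46, 180, 180, 180].

## Interface

Orientations are given as [roll, pitch, yaw] about the fixed x, y, z axes, in that order (R = Rz(yaw) Ry(pitch) Rx(roll)).
In Python, from station import r gives the robot as it stands. The module is installed in compiled form; this text tells all that it offers. Calls block until the motion is done:
- r.reach(position, orientation): joint-space move of the TCP to a pose.
- r.servo_line(position, rotation=None, speed=0.15): straight line of the TCP; rotation=None keeps the orientation; speed is the mean speed in m/s.
- r.move_joints(angles): joint-space move.
- r.let_go() and r.grab(squeeze=None): open the fingers fully, or close them until they stop; squeeze is the grip in N (None keeps the last).
- r.wait(seconds).
- r.inverse_kinematics(position, orientation): joint angles nearest the present ones, or None.
- r.sense(): the state.
- r.snapshot(name): name is "side" or "top"; returns a dict with "frame" (400x640x3 uint8, red, green, blue), "fx", "fy", "cx", "cy" (pixels), "R" (3x3) and "t" (3): a world point X has camera coordinates R X + t. Camera axes: x right, y down, z forward; pixel columns grow to the right and rows downward; lengths in m; the calibration is good to about 2 mm. A picture is of the moment at which its call begins. There is no depth.
A pose or a line that the arm cannot do raises r.IKError and nothing moves.
- r.hand_in(): hands the job in; it is judged then, once.
The state is a dict: "clock": time; "joints": joint angles; "joint_vel": joint speeds; "joint_torque": joint torques, N m; "tcp_pos": TCP position; "orientation": TCP orientation; "contact_force": force on the tool from outside, world axes, zero at the start; "torque": the same for the moment, N m; "opening": finger opening in m; "gripper_force": force on a finger pad.
Only numpy, scipy, OpenCV 4.12 (cv2) and the standard library are available. Lean on these libraries where they do the work, as an engineer would, in place of code of your own. Each camera call takes 0.05 s, during which the arm holds its last target. There are 200 camera calls.

## Task

Get the setting post ready: turn its orange transport lock until the wing lines up with the marks, lift it out into the blue tray, and lay the one wrong spacer of the kit on the plywood board (brass, not grey steel) flat on a free place of the green stock board. Only then slide every grey steel spacer, those of the kit and the one from stock that replaces the wrong one, sideways under the head onto the stem, fully home and flat on one another, each slot turned at least 45 degrees away from every other slot. Leave the red spacer, the wooden wedge and the glue bottle alone.

Things in the scene. Friction and masses are not known exactly. Their poses are not given: they have to be found in the camera images.
- spacer_1_c (a point): grey steel slotted spacer, of the kit, may be absent: disc 60 mm across, 10 mm thick, a 14 mm wide slot from its middle out through the rim; opposite it a flat tab, 14 mm wide, also 10 mm thick, reaching 70 mm from the centre. Point: disc's centre, half-way up; +x out through the slot, tab along -x (pinch its sides 52 mm from the centre); z the disc's axis, either face may be up. 0.14 kg
- spacer_1_slot (a point): mouth of the slot of spacer_1, at the rim, 30 mm from the disc's centre along its +x, half-way up
- spacer_2_c (a point): grey steel slotted spacer, of the kit, may be absent: disc 60 mm across, 10 mm thick, a 14 mm wide slot from its middle out through the rim; opposite it a flat tab, 14 mm wide, also 10 mm thick, reaching 70 mm from the centre. Point: disc's centre, half-way up; +x out through the slot, tab along -x (pinch its sides 52 mm from the centre); z the disc's axis, either face may be up. 0.14 kg
- spacer_2_slot (a point): mouth of the slot of spacer_2, at the rim, 30 mm from the disc's centre along its +x, half-way up
- spacer_3_c (a point): grey steel slotted spacer, of the kit, may be absent: disc 60 mm across, 10 mm thick, a 14 mm wide slot from its middle out through the rim; opposite it a flat tab, 14 mm wide, also 10 mm thick, reaching 70 mm from the centre. Point: disc's centre, half-way up; +x out through the slot, tab along -x (pinch its sides 52 mm from the centre); z the disc's axis, either face may be up. 0.14 kg
- spacer_3_slot (a point): mouth of the slot of spacer_3, at the rim, 30 mm from the disc's centre along its +x, half-way up
- spacer_4_c (a point): grey steel slotted spacer, from stock: disc 60 mm across, 10 mm thick, a 14 mm wide slot from its middle out through the rim; opposite it a flat tab, 14 mm wide, also 10 mm thick, reaching 70 mm from the centre. Point: disc's centre, half-way up; +x out through the slot, tab along -x (pinch its sides 52 mm from the centre); z the disc's axis, either face may be up. 0.14 kg
- spacer_4_slot (a point): mouth of the slot of spacer_4, at the rim, 30 mm from the disc's centre along its +x, half-way up
- brass_spacer_c (a point): the wrong part of the kit: a brass-coloured slotted spacer, 52 mm across and only 6 mm thick, tab and slot as on the steel ones (tab 14 mm wide, reaching 70 mm from the centre along -x). Point: the disc's centre, half-way up. About 0.07 kg
- red_spacer_c (a point): red painted slotted spacer 60 mm across and 14 mm thick, in stock on the green board beside the grey one; not needed, leave it. Point: the disc's centre, half-way up; tab along -x to 70 mm
- kit_board: plywood board 230 x 200 x 10 mm with four dark painted outlines, on which the kit lies; origin at the centre of its underside, x along the 230 mm side away from the robot
- stock_board: green board 230 x 200 x 10 mm with four pale painted outlines, for stock; origin at the centre of its underside, x along the 230 mm side away from the robot, y to its left. The stock lies on its two outlines nearer the robot
- stock_free_1 (a point): a free outline on the green board's far half: where the disc's centre belongs, on the board's upper face (z = 10 mm); axes as the board's, the tab's outline along -x
- stock_free_2 (a point): a free outline on the green board's far half: where the disc's centre belongs, on the board's upper face (z = 10 mm); axes as the board's, the tab's outline along -x
- post_seat (a point): setting post, fixed: dark steel base plate 105 x 130 x 16 mm, on it an upright round stem 9 mm thick and on top of the stem a brass head 20 mm across (underside 68 mm, top 75 mm above the work surface); the head does not pass a slot. Point: the stem's axis at the plate's upper face (z = 16 mm), where the first spacer rests; z up
- lock_hole (a point): centre of the lock's keyhole in the base plate, 46 mm from the stem, at the plate's upper face (z = 16 mm). The keyhole, 31 x 14 mm, is long along this point's y (two orange marks on the plate show that direction)
- lock_knob_c (a point): transport lock: orange wing 30 (x) x 12 (y) x 26 mm tall on a steel collar 44 mm across, 6 mm thick; below it a neck with a 26 x 8 mm foot bar (along x), caught under the plate: it lifts out only with wing and bar along the keyhole. At the start it must turn 0.9 to 1.3 rad anticlockwise (loose). Point: wing's centre, 33 mm above the foot; z up
- lock_tray: blue open tray for the lock, fixed, 120 x 120 mm outside, floor 10 mm above the work surface, walls 4 mm thick and 20 mm high; origin at the centre of its underside
- wood_wedge: brown wooden wedge lying flat, 30 x 100 x 20 mm, bystander; origin at the centre of its underside
- glue_bottle: white glue bottle with a red nozzle, 62 mm across and 205 mm high, bystander; origin at its underside
Things that resemble listed ones, but are neither listed nor needed, are in the scene too. What is shaped like the part that bears spacer_4_c but turquoise is not meant.

How it is judged:
By the outcome, as a careful person would: the job done as asked, in the order asked, and still so for the second after the job is handed in, with the robot touching nothing.
Of spacer_1, spacer_2, spacer_3 only 2 to 3 are there at a start; the rules pass over those that are not, and their reading is None.
At some moment in a run one of spacer_4, brass_spacer may be knocked a few centimetres aside while the robot is not near it.
Once in a run the grip may slacken for a moment while it holds something.
It also fails if it takes over 208 s, if anything falls off the work surface, if the arm or the gripper's body presses on something with over 40 N, if the wrist force passes 120 N, or if a joint passes its speed limit or range.

## Working session

There is one attempt and no reset: what is moved stays moved. The work goes in short steps, each a Python script; the robot and the scene stay as the last script left them, time stands still between calls to the robot, and variables do not carry over. Pictures are saved under pics/ and viewed, at most 14 in all, crops included, and the job is handed in when it is done.

```bash
mkdir -p pics; python3 - <<'E'
from station import r
import cv2,pickle
for n in("top","side"):
    s=r.snapshot(n); pickle.dump(s,open(f"pics/{n}0.pkl","wb"))
    cv2.imwrite(f"pics/{n}0.png",cv2.cvtColor(s["frame"],cv2.COLOR_RGB2BGR))
    print(n,s["fx"],s["cx"],s["cy"],s["R"],s["t"])
print(r.sense())
E
```

```text
top 402.99401171728925 322.11347147961595 195.46073800908894 [[ 0.01065791 -0.99989815  0.00949215]
 [-0.98100903 -0.01229417 -0.19357206]
 [ 0.19366904 -0.00724882 -0.98104014]] [0.00143045 0.52680227 1.3334229 ]
side 384.80607551619727 319.1577420604802 194.2045151609632 [[ 0.96056263 -0.27796421 -0.00743888]
 [-0.17054033 -0.56778535 -0.8053172 ]
 [ 0.21962567  0.77482623 -0.5927975 ]] [-0.50652038  0.1125364   1.23617908]
{'clock': 0.1, 'joints': array([ 7.14641743e+01,  5.25780019e+00,  7.05745717e+01, -1.75490181e-03,
        1.04266688e+02, -3.24745537e+00]), 'joint_vel': array([ 0.05629902, -0.08433038, -0.16424731,  0.03338498, -0.07103268,
        0.01761441]), 'joint_torque': array([ 3.06506052e-03, -4.47858846e+01, -4.07569492e+01,  7.00693089e-02,
        2.83966359e-02, -1.33005715e-04]), 'tcp_pos': array([0.15821594, 0.57881392, 0.4036341 ]), 'orientation': array([-1.79901003e+02, -3.91279303e-03,  1.64711195e+02]), 'contact_force': array([ 0.01651949, -0.37047511, -0.05421002]), 'torque': array([-0.05288441,  0.00955894,  0.02141613]), 'gripper_force': 0.0, 'opening': 0.08761776819898576}
```

View pics/top0.png

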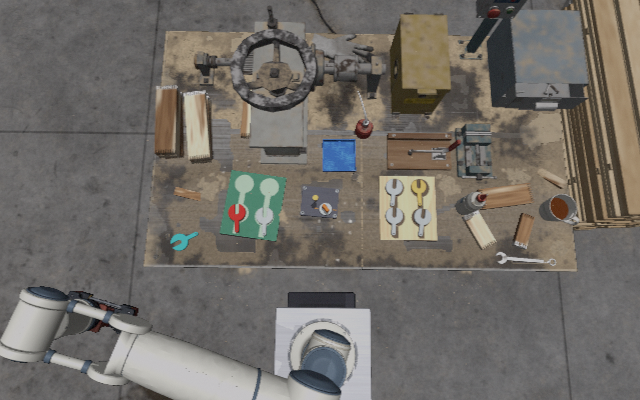

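View pics/side0.png

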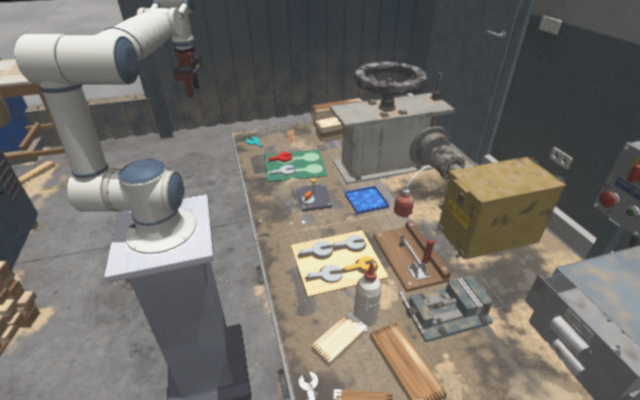

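The top view shows these candidates:
- **Kit board:** grey spacers at (394,188), (394,215) and (422,217), and brass at (419,188).
- **Stock board:** red at (237,213), grey at (264,216), and free outlines at (244,184) and (269,186).
- **Decoys:** a turquoise part at (183,241), and a wrench at (525,259).
- **Post, lock and tray:** post at about (320,202) with the lock at (325,209). The blue tray is at (339,155).

I choose the three grey kit spacers and the grey stock spacer at (264,216). I'll check them in one close crop.

```bash
python3 - <<'E'
import cv2,numpy as np
im=cv2.imread("pics/top0.png")
a=cv2.resize(im[165:247,215:355],None,fx=5.6,fy=3.6*5.6/3.6,interpolation=cv2.INTER_CUBIC)
b=cv2.resize(im[170:245,372:442],None,fx=5.6,fy=5.6,interpolation=cv2.INTER_CUBIC)
cv2.imwrite("pics/cropA.png",a); 
side=cv2.imread("pics/side0.png")
c=cv2.resize(side[175:215,285:345],None,fx=6.5,fy=6.5,interpolation=cv2.INTER_CUBIC)
h=max(b.shape[0],c.shape[0])
o=np.zeros((h,b.shape[1]+c.shape[1],3),np.uint8);o[:b.shape[0],:b.shape[1]]=b;o[:c.shape[0],b.shape[1]:]=c
cv2.imwrite("pics/cropB.png",o);print(a.shape,o.shape)
E
```

```text
(459, 784, 3) (420, 782, 3)
```

View pics/cropA.png

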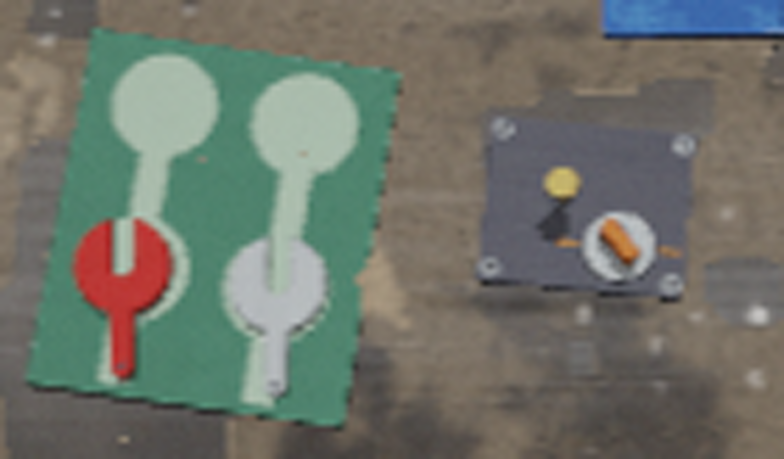

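View pics/cropB.png

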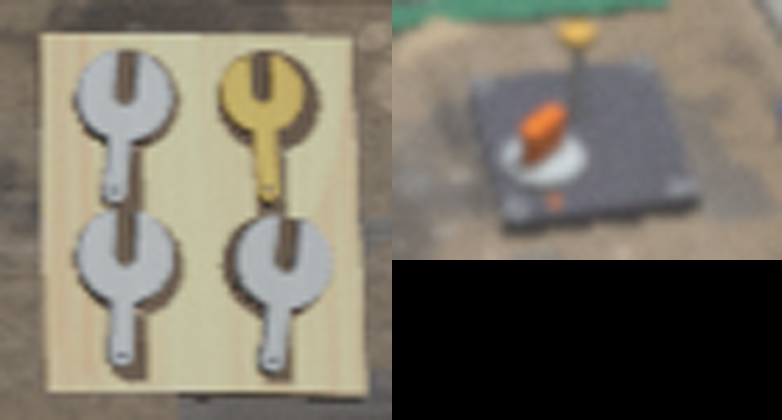

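All choices are confirmed. In crop A the red spacer is on the left, the grey stock spacer is at crop (275,290), and the lock wing at (619,240) runs obliquely to its marks at (567,243) and (668,252). The kit crop shows three grey spacers and brass at top right, all with the slot pointing away from the robot. Next I'll write the helpers and measure.

```bash
cat > h.py <<'E'
import cv2,numpy as np
from station import r
def snap(n,save=None):
    s=r.snapshot(n)
    if save: cv2.imwrite(f"pics/{save}.png",cv2.cvtColor(s["frame"],cv2.COLOR_RGB2BGR))
    return s
def ray(s,px):
    px=np.atleast_2d(np.asarray(px,float)); R=np.array(s["R"]);t=np.array(s["t"])
    d=np.c_[(px[:,0]-s["cx"])/s["fx"],(px[:,1]-s["cy"])/s["fy"],np.ones(len(px))]@R
    return -R.T@t,d
def onplane(s,px,z):
    o,d=ray(s,px); return (o+d*((z-o[2])/d[:,2])[:,None])[:,:2]
def proj(s,X):
    c=np.array(s["R"])@np.asarray(X,float)+np.array(s["t"]); return np.array([s["cx"]+s["fx"]*c[0]/c[2],s["cy"]+s["fy"]*c[1]/c[2]])
def tri(s1,p1,s2,p2):
    o1,d1=ray(s1,p1);o2,d2=ray(s2,p2);d1=d1[0];d2=d2[0]
    k=np.linalg.lstsq(np.c_[d1,-d2],o2-o1,rcond=None)[0]
    a=o1+k[0]*d1;b=o2+k[1]*d2; return (a+b)/2,np.linalg.norm(a-b)
def hsv(s): return cv2.cvtColor(cv2.resize(s["frame"],None,fx=4,fy=4,interpolation=cv2.INTER_CUBIC),cv2.COLOR_RGB2HSV)
RANGE=dict(grey=((90,0,140),(179,45,255)),brass=((18,105,110),(30,255,255)),red=((0,170,90),(6,255,255)),orange=((6,150,120),(16,255,255)))
def blobs(s,col,roi,amin):
    """components (4x upsampled px, converted back) of a colour inside roi=(x0,y0,x1,y1)"""
    m=cv2.inRange(hsv(s),*map(np.array,RANGE[col])); k=np.zeros_like(m);x0,y0,x1,y1=[4*v for v in roi];k[y0:y1,x0:x1]=255;m&=k
    n,l,st,c=cv2.connectedComponentsWithStats(m); out=[]
    for i in range(1,n):
        if st[i,4]>=amin*16:
            v,u=np.nonzero(l==i); out.append(np.c_[(u+.5)/4-.5,(v+.5)/4-.5])
    return out
def spacer(s,px,z,off=.0117):
    """centre and slot yaw(deg) from mask pixels seen on plane z"""
    P=onplane(s,px,z);c=P.mean(0);w,V=np.linalg.eigh(np.cov(P.T));a=V[:,1]
    q=(P-c)@a
    if -q.min()<q.max(): a=-a   # tab end is farther from centroid
    q=(P-c)@a
    return c+off*a,np.degrees(np.arctan2(a[1],a[0])),np.ptp(q)
Z=.163
def pose(xy,zg,yaw): return [xy[0],xy[1],zg+Z],[180,0,yaw]
def toolyaw(closing):
    """yaw with the tool's y along world angle `closing` (mod 180); choose mid-range joint 6"""
    return closing
E
python3 - <<'E'
from h import *
import pickle
T=pickle.load(open("pics/top0.pkl","rb"));S=pickle.load(open("pics/side0.pkl","rb"))
for col,roi,z in(("grey",(376,172,440,242),.02),("grey",(220,170,285,240),.02),("brass",(376,172,440,242),.016),("red",(220,170,285,240),.024)):
    for b in blobs(T,col,roi,60):
        print(col,len(b)/16,b.mean(0).round(1),*[np.round(v,4) for v in spacer(T,b,z)])
h1=max(blobs(T,"brass",(305,185,330,205),3),key=len);h2=max(blobs(S,"brass",(305,172,320,190),1),key=len)
print("head",h1.mean(0),h2.mean(0),tri(T,h1.mean(0),S,h2.mean(0)),onplane(T,h1.mean(0),.074))
for b in blobs(T,"orange",(310,200,342,218),.5):
    P=onplane(T,b,.016 if len(b)<150 else .04);w,V=np.linalg.eigh(np.cov(P.T));print("orange",len(b)/16,b.mean(0),P.mean(0),np.degrees(np.arctan2(V[1,1],V[0,1])),np.sqrt(12*w))
for b in blobs(S,"orange",(290,175,335,215),.5): print("orange side",len(b)/16,b.mean(0))
m=cv2.inRange(hsv(T),np.array((100,130,60)),np.array((120,255,255)));m[:,:1200]=0;m[:500]=0;m[720:]=0;m[:,1450:]=0
v,u=np.nonzero(m);R=cv2.minAreaRect(np.c_[u,v].astype(np.float32));bx=cv2.boxPoints(R)/4;print("tray",onplane(T,bx,.02),onplane(T,bx,.02).mean(0))
E
```

```text
grey 198.0625 [393.5 189.6] [ 0.5688 -0.2462] -8.6281 0.094
grey 206.5625 [393.7 218.4] [ 0.4664 -0.2439] -4.4235 0.094
grey 199.5625 [421.6 219.4] [ 0.4639 -0.3417] -6.7546 0.0948
grey 197.25 [264.1 218.5] [0.4607 0.2079] 0.3292 0.0943
brass 185.1875 [418.6 189.7] [ 0.5706 -0.3346] 0.1096 0.0941
red 193.875 [236.5 215.2] [0.4703 0.3048] 6.5589 0.0952
head [314.98870968 197.27580645] [313.05109489 179.59671533] (array([0.51568853, 0.03179325, 0.07109315]), np.float64(0.001240476705672295)) [[0.51575553 0.03168572]]
orange 19.0625 [325.07336066 207.6954918 ] [ 0.48618658 -0.0032028 ] -143.50356386874432 [0.00917381 0.02501229]
orange side 25.875 [307.75301932 194.43297101]
tray [[ 0.73914585  0.0083619 ]
 [ 0.74192215 -0.11036687]
 [ 0.62268665 -0.11076447]
 [ 0.62006679  0.0060866 ]] [ 0.68095536 -0.05167071]
```

```bash
cat >> h.py <<'E'
def near(xy,zg,yaw): r.reach(*pose(xy,zg,yaw))
def line(xy,zg,yaw,speed=.12): r.servo_line(pose(xy,zg,yaw)[0],[180,0,yaw],speed)
def st(tag=""):
    s=r.sense();print(tag,"t%.1f"%s["clock"],"tcp",np.round(s["tcp_pos"],4),"yaw%.1f"%s["orientation"][2],"F",np.round(s["contact_force"],1),"Tz%.2f"%s["torque"][2],"op%.4f"%s["opening"],"gf%.0f"%s["gripper_force"]);return s
E
python3 - <<'E'
from h import *
import pickle
T=pickle.load(open("pics/top0.pkl","rb"));S=pickle.load(open("pics/side0.pkl","rb"))
w,e=tri(T,(325.07,207.7),S,(307.75,194.43));print("wing",w,e)
c=lambda p:(215+(p[0]+.5)/5.6-.5,165+(p[1]+.5)/5.6-.5)
ang=lambda a,b,z:np.degrees(np.arctan2(*(onplane(T,[c(a)],z)-onplane(T,[c(b)],z))[0][::-1]))
print("marks",ang((567,243),(668,252),.016),"mid",onplane(T,[c((567,243)),c((668,252))],.016).mean(0),"plate",ang((502,128),(683,146),.016),ang((489,266),(672,284),.016),"side",ang((502,128),(489,266),.016))
xy=w[:2]; near(xy,.14,37); line(xy,.0435,37); st("down"); r.grab(25); r.wait(.2); st("grab")
E
```

```text
wing [ 0.48624542 -0.00319576  0.03813151] 0.0004583588983050328
marks 85.54238874484439 mid [ 0.48629041 -0.00284227] plate 84.92025171391383 85.01780248516725 side -4.158012505841201
down t3.5 tcp [ 0.4866 -0.0032  0.2074] yaw37.0 F [ 0.1 -0.8  0.2] Tz0.02 op0.0879 gf0
grab t4.8 tcp [ 0.4862 -0.0032  0.2065] yaw37.0 F [ 0.3  0.4 -0.3] Tz0.02 op0.0121 gf25
```

```bash
python3 - <<'E'
from h import *
xy=np.array([.4862,-.0032])
for y in (53,69,85): line(xy,.0435,y,.03); st()
line(xy,.047,85,.02); s=st("lift3")
if abs(s["contact_force"][2])<12:
    line(xy,.053,85,.02); s=st("lift9")
    if abs(s["contact_force"][2])<12: line(xy,.10,85,.06); st("up")
snap("side","lk1"); a=snap("top","lk2")
E
python3 -c "
import cv2,numpy as np
a=cv2.imread('pics/lk1.png')[110:230,240:400];b=cv2.imread('pics/lk2.png')[160:240,270:380]
cv2.imwrite('pics/lk.png',np.hstack([cv2.resize(a,(400,300)),cv2.resize(b,(400,300))]))"
```

```text
t5.2 tcp [ 0.4862 -0.0032  0.2065] yaw52.8 F [-0.  -0.1 -0.2] Tz0.01 op0.0118 gf25
 t5.7 tcp [ 0.4862 -0.0032  0.2065] yaw68.8 F [-1.  -0.3  0.4] Tz-0.01 op0.0121 gf25
 t6.1 tcp [ 0.4862 -0.0032  0.2065] yaw84.7 F [-0.1  0.4 -0.2] Tz0.04 op0.0118 gf25
lift3 t6.4 tcp [ 0.4862 -0.0032  0.2101] yaw84.9 F [-0.1  0.6 -0.8] Tz0.04 op0.0116 gf25
lift9 t6.9 tcp [ 0.4863 -0.0032  0.2162] yaw85.0 F [ 0.4 -1.3 -0.7] Tz0.01 op0.0120 gf25
up t7.8 tcp [ 0.4861 -0.0032  0.2625] yaw85.0 F [ 0.   0.  -1.5] Tz0.00 op0.0117 gf25
```

View pics/lk.png

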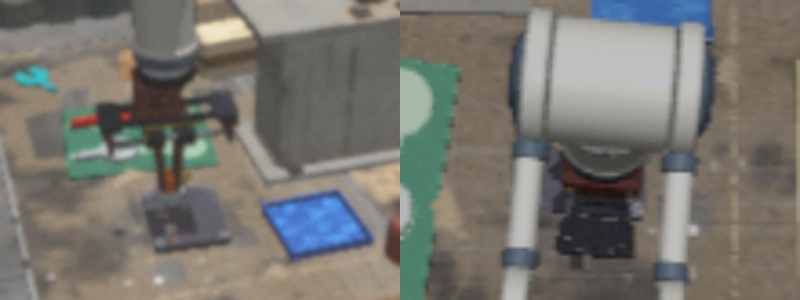

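The lock is out. The side view shows the orange wing hanging between the fingers above an empty keyhole, and the tray is free. I'll set it in the tray.

```bash
python3 - <<'E'
from h import *
t=np.array([.681,-.0517])
line([.4862,-.02],.15,85,.15); near(t,.15,85); line(t,.055,85,.15); st("low")
r.let_go(); st(); line(t,.13,85,.2); near([.42,-.20],.30,0)
s=snap("top","t2"); d=snap("side","s2"); st()
for b in blobs(s,"orange",(310,130,370,180),3): print("wing in tray",b.mean(0),onplane(s,b.mean(0),.03))
for col,roi,z in(("brass",(376,172,440,242),.016),("grey",(220,170,285,240),.02)):
    for b in blobs(s,col,roi,60): print(col,len(b)/16,*[np.round(v,4) for v in spacer(s,b,z)])
# free outlines: pale green discs
m=cv2.inRange(hsv(s),np.array((38,15,130)),np.array((80,80,255)));k=np.zeros_like(m);k[4*168:4*205,4*222:4*290]=255
m=cv2.morphologyEx(m&k,cv2.MORPH_OPEN,np.ones((33,33),np.uint8))
for c in cv2.findContours(m,0,2)[0]:
    if cv2.contourArea(c)>1000: print("free",np.array(cv2.minEnclosingCircle(c)[0])/4,onplane(s,np.array(cv2.minEnclosingCircle(c)[0])/4,.01))
E
python3 -c "
import cv2,numpy as np
a=cv2.imread('pics/t2.png')[130:250,215:445];cv2.imwrite('pics/c2.png',cv2.resize(a,None,fx=3.4,fy=3.4,interpolation=2))"
```

```text
low t10.0 tcp [ 0.6811 -0.0517  0.2197] yaw85.0 F [-0.7  0.2 -0.8] Tz0.03 op0.0115 gf25
 t11.2 tcp [ 0.681  -0.0517  0.218 ] yaw85.0 F [-0.  -0.3 -0.4] Tz0.01 op0.0881 gf0
 t13.2 tcp [ 0.4208 -0.1999  0.4617] yaw0.1 F [0.5 0.  0.3] Tz0.04 op0.0879 gf0
wing in tray [339.25482456 152.18552632] [[ 0.68912323 -0.05210364]]
grey 198.3125 [0.4606 0.2079] 0.1224 0.0944
free [269.17984009 187.21420288] [[0.56242915 0.19551857]]
free [244.1685791 183.5814209] [[0.57451162 0.28480433]]
```

View pics/c2.png

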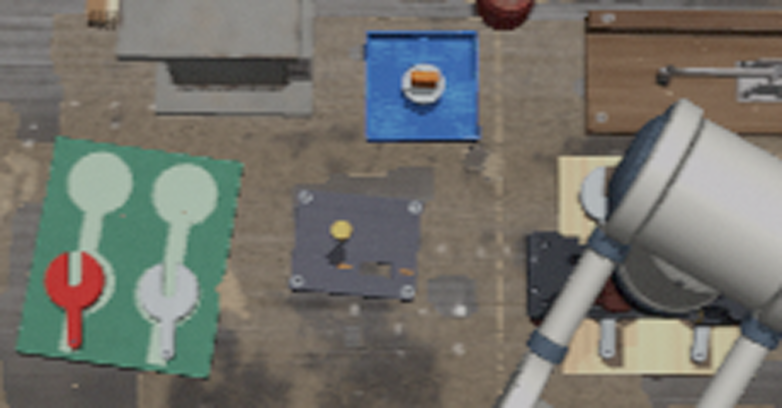

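The lock stands in the tray. The brass spacer is hidden by the arm, so I'll park, remeasure it and move it onto the far-left free outline.

```bash
cat >> h.py <<'E'
def park(): near([.36,.03],.28,0)
def find(col,roi,z,amin=60,guess=None):
    L=[spacer(snap_,b,z) for snap_ in [snap("top")] for b in blobs(snap_,col,roi,amin)]
    for l in L: print(col,*[np.round(v,4) for v in l])
    if guess is None: return max(L,key=lambda l:l[2])
    return min(L,key=lambda l:np.hypot(*(l[0]-guess)))
def u(a): a=np.radians(a);return np.array([np.cos(a),np.sin(a)])
def pick(c,yaw,k,dist=.052,z=.0305):
    g=c-dist*u(yaw);ty=yaw+180*k
    near(g,.09,ty);line(g,z,ty,.15);st("at");r.grab(55);r.wait(.1);s=st("grip");line(g,.13,ty,.2);st("up")
E
python3 - <<'E'
from h import *
park(); c,y,L=find("brass",(376,172,445,245),.016)
pick(c,y,0,z=.0300)
snap("side","br1")
E
```

```text
brass [ 0.5706 -0.3345] 0.3751 0.094
at t16.3 tcp [ 0.5188 -0.3342  0.1934] yaw0.4 F [ 0.8  0.7 -0. ] Tz-0.03 op0.0881 gf0
grip t17.6 tcp [ 0.5186 -0.3349  0.193 ] yaw0.4 F [ 0.3 -0.7 -1.1] Tz0.03 op0.0133 gf55
up t18.2 tcp [ 0.5184 -0.3348  0.2918] yaw0.4 F [-0.2 -0.1 -1.1] Tz-0.03 op0.0129 gf55
```

```bash
cat >> h.py <<'E'
def down(xy,z0,z1,yaw,fmax=4):
    """lower in 1 mm steps until the upward force is felt"""
    z=z0
    while z>z1:
        z-=.001; line(xy,z,yaw,.03)
        if r.sense()["contact_force"][2]>fmax: break
    return z
E
python3 - <<'E'
from h import *
f=np.array([.5745,.2848]);ty=-8;g=f-.052*u(ty)
near(g,.16,ty); st("over"); line(g,.045,ty,.2)
print("held",r.sense()["opening"]); z=down(g,.036,.029,ty); st("z%.4f"%z)
r.let_go(); st(); line(g,.12,ty,.2); park()
c,y,L=find("brass",(222,165,300,240),.016); snap("top","t3"); snap("side","s3")
find("grey",(220,170,285,240),.02)
for w in range(1):
    s=snap("top"); 
    for b in blobs(s,"grey",(376,172,445,245),60): print(*spacer(s,b,.02))
E
python3 -c "
import cv2,numpy as np
a=cv2.imread('pics/t3.png')[165:245,215:300];b=cv2.imread('pics/s3.png')[140:190,250:340]
cv2.imwrite('pics/c3.png',np.hstack([cv2.resize(a,(382,360),interpolation=2),cv2.resize(b,(400,360),interpolation=2)]))"
```

```text
over t20.5 tcp [0.5235 0.2913 0.3229] yaw-8.1 F [ 0.2 -0.  -1. ] Tz-0.02 op0.0133 gf55
held 0.012960925455077682
z0.0290 t23.2 tcp [0.523 0.292 0.193] yaw-8.0 F [-3.5 -1.2  5.7] Tz-0.04 op0.0133 gf55
 t24.4 tcp [0.5232 0.2906 0.1925] yaw-8.1 F [-1.5 -6.4  8.5] Tz0.06 op0.0878 gf4
brass [0.5745 0.2845] -7.1619 0.0892
grey [0.4609 0.208 ] 0.6911 0.0942
[ 0.56881304 -0.24631118] -8.312601931036061 0.09418621631883264
[ 0.46649543 -0.24382342] -3.999556270588194 0.09389584503255768
[ 0.46388651 -0.34173919] -6.637214954427191 0.09468074893456789
```

View pics/c3.png

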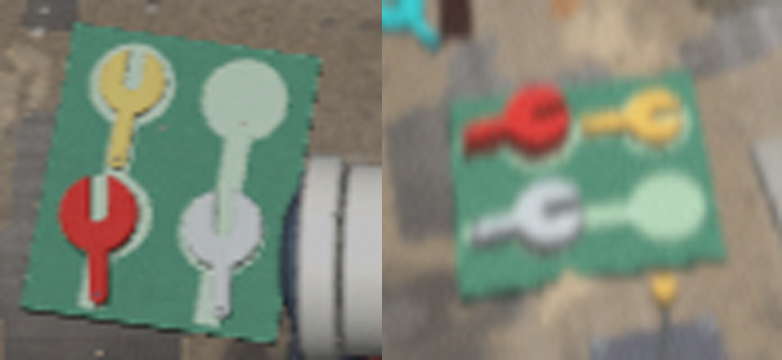

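The brass spacer now lies flat on the free outline at crop (130,85). Red and grey stock spacers are untouched. I'll fit the first steel spacer now.

```bash
cat >> h.py <<'E'
STEM=np.array([.5157,.0318])
def carry(phi,k,back=.055,z=.15,dist=.052):
    ty=phi+180*k;g=STEM-(dist+back)*u(phi);near(g,z,ty);r.wait(.2);s=st("carried")
    S=snap("side",f"carry{phi}");c=STEM-back*u(phi);p=proj(S,[c[0],c[1],z-.0155])
    x0,y0=(p-22).astype(int);x1,y1=(p+22).astype(int)
    for b in blobs(S,"grey",(x0,y0,x1,y1),40): print("expect disc",p.round(1),"blob",b.mean(0).round(1),len(b)/16)
def insert(phi,k,i,back=.055,dist=.052,lat=0):
    ty=phi+180*k;d=u(phi);n=np.array([-d[1],d[0]]);P=lambda b:STEM+lat*n-(dist+b)*d
    zi=.0395+.01*i
    line(P(back),zi,ty,.15);st("low");F0=r.sense()["contact_force"]
    line(P(.025),zi,ty,.1);b=.025
    while b>-.007:
        b-=.0015;line(P(b),zi,ty,.04);F=r.sense()["contact_force"]-F0
        if np.hypot(*F[:2])>6: print("b%.4f along%.1f lat%.1f"%(b,F[:2]@d,F[:2]@n))
        if -F[:2]@d>8 and b<.006: break
        if np.linalg.norm(F)>25: print("ABORT");st();return None
    st("home b%.4f"%b); return b
def seat(phi,k,i,b,dist=.052,lat=0):
    ty=phi+180*k;d=u(phi);n=np.array([-d[1],d[0]]);p=STEM+lat*n-(dist+b+.0005)*d
    z=down(p,.0395+.01*i,.0345+.01*i,ty,5);st("seated z%.4f"%z)
    r.let_go();line(p,.17,ty,.2)
E
python3 - <<'E'
from h import *
c,y=np.array([.4664,-.2438]),-4.2
pick(c,y,0); carry(0,0)
E
```

```text
at t28.4 tcp [ 0.4149 -0.2394  0.194 ] yaw-4.1 F [ 0.2 -0.8 -0.2] Tz0.03 op0.0877 gf0
grip t29.6 tcp [ 0.4145 -0.24    0.1935] yaw-4.2 F [0.5 0.  0.2] Tz-0.01 op0.0134 gf55
up t30.3 tcp [ 0.4144 -0.2399  0.2917] yaw-4.2 F [-0.5 -1.  -2.8] Tz0.03 op0.0135 gf55
carried t31.5 tcp [0.409  0.0309 0.3127] yaw-0.1 F [-0.5 -1.3 -2.1] Tz-0.01 op0.0131 gf55
expect disc [297.  166.5] blob [295.7 166.9] 116.125
```

```bash
python3 - <<'E'
from h import *
b=insert(0,0,0)
if b is not None: seat(0,0,0,b); near([.36,-.12],.28,0); snap("side","p1"); snap("top","p1t"); st()
E
python3 -c "
import cv2,numpy as np
a=cv2.imread('pics/p1.png')[165:225,275:355];b=cv2.imread('pics/p1t.png')[180:230,290:350]
cv2.imwrite('pics/c4.png',np.hstack([cv2.resize(a,(400,300),interpolation=2),cv2.resize(b,(360,300),interpolation=2)]))"
```

```text
low t32.5 tcp [0.4091 0.0318 0.2034] yaw-0.0 F [ 0.3 -0.3 -0.9] Tz0.01 op0.0132 gf55
b-0.0035 along-6.0 lat0.9
b-0.0050 along-10.5 lat0.3
home b-0.0050 t37.9 tcp [0.4676 0.0318 0.202 ] yaw0.0 F [-10.1   0.1   3.9] Tz-0.02 op0.0134 gf55
seated z0.0355 t38.9 tcp [0.4673 0.0319 0.1994] yaw0.0 F [-13.1  -0.2   9.3] Tz-0.02 op0.0131 gf55
 t41.9 tcp [ 0.3608 -0.1195  0.4413] yaw0.1 F [-0.9 -1.1 -0.3] Tz0.02 op0.0881 gf0
```

View pics/c4.png

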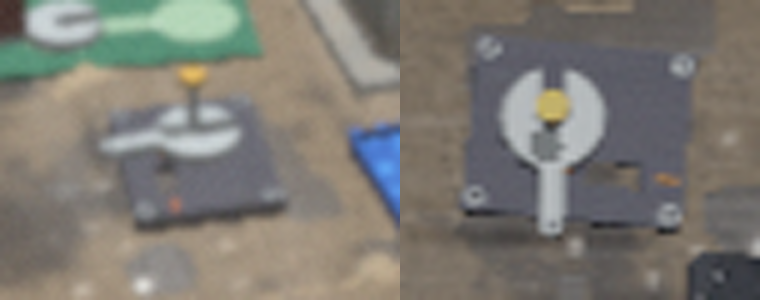

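The first spacer is flat and home, with the head over the disc's middle and the tab towards the robot. Next spacer goes to the slot at 90°.

```bash
python3 - <<'E'
from h import *
pick(np.array([.4639,-.3417]),-6.7,0); carry(90,0)
E
python3 - <<'E'
from h import *
s=r.sense()
if .012<s["opening"]<.016 and s["contact_force"][2]<-1:
    b=insert(90,0,1)
    if b is not None: seat(90,0,1,b); near([.36,-.12],.28,0); st()
E
```

```text
at t43.6 tcp [ 0.4126 -0.3352  0.1944] yaw-6.6 F [ 1. -0.  0.] Tz0.01 op0.0878 gf0
grip t44.8 tcp [ 0.4123 -0.3356  0.1935] yaw-6.7 F [-0.3  0.6  0.4] Tz0.03 op0.0133 gf55
up t45.5 tcp [ 0.4121 -0.3355  0.2916] yaw-6.7 F [ 0.1 -0.1 -2.2] Tz0.01 op0.0134 gf55
carried t46.8 tcp [ 0.5156 -0.0762  0.3127] yaw89.9 F [ 0.   0.3 -1.8] Tz-0.02 op0.0135 gf55
expect disc [317.4 172.5] blob [309.7 191.1] 104.0
low t47.6 tcp [ 0.516  -0.0753  0.2135] yaw90.0 F [-0.7 -0.  -1.6] Tz-0.05 op0.0133 gf55
b-0.0050 along-10.2 lat0.6
home b-0.0050 t53.1 tcp [ 0.5157 -0.0167  0.2127] yaw89.9 F [ -1.3 -10.3  -0.4] Tz-0.01 op0.0136 gf55
seated z0.0445 t54.3 tcp [ 0.5161 -0.017   0.2093] yaw89.9 F [-2.5 -8.1  5.6] Tz0.10 op0.0136 gf55
 t57.5 tcp [ 0.3604 -0.12    0.4418] yaw0.1 F [0.3 0.4 0.3] Tz-0.02 op0.0878 gf0
```

```bash
python3 - <<'E'
from h import *
snap("side","p2");snap("top","p2t")
pick(np.array([.5688,-.2463]),-8.4,0); carry(180,0)
s=r.sense()
if .012<s["opening"]<.016 and s["contact_force"][2]<-1:
    b=insert(180,0,2)
    if b is not None: seat(180,0,2,b); near([.36,-.12],.28,0); snap("side","p3"); snap("top","p3t"); st()
E
python3 -c "
import cv2,numpy as np
f=lambda n,t:(cv2.resize(cv2.imread(f'pics/{n}.png')[165:225,275:355],(400,300),interpolation=2),cv2.resize(cv2.imread(f'pics/{t}.png')[180:230,290:350],(360,300),interpolation=2))
cv2.imwrite('pics/c5.png',np.vstack([np.hstack(f('p2','p2t')),np.hstack(f('p3','p3t'))]))"
```

```text
at t59.2 tcp [ 0.5174 -0.2385  0.1946] yaw-8.4 F [-0.4 -0.5  1.2] Tz-0.03 op0.0877 gf0
grip t60.4 tcp [ 0.5173 -0.2387  0.1934] yaw-8.4 F [-0.1 -0.4 -0.2] Tz0.02 op0.0133 gf55
up t61.1 tcp [ 0.5172 -0.2386  0.2918] yaw-8.4 F [ 0.5  0.6 -1.7] Tz0.06 op0.0138 gf55
carried t63.6 tcp [0.6227 0.0315 0.313 ] yaw180.0 F [ 0.3 -0.8 -0.9] Tz-0.03 op0.0132 gf55
low t64.5 tcp [0.623  0.0318 0.2235] yaw-180.0 F [ 0.   0.  -0.4] Tz-0.00 op0.0134 gf55
b-0.0050 along-8.4 lat-0.5
home b-0.0050 t69.9 tcp [0.5638 0.0318 0.2232] yaw180.0 F [ 8.5  0.5 -3.8] Tz0.01 op0.0136 gf55
seated z0.0545 t71.2 tcp [0.564  0.0318 0.2194] yaw-180.0 F [5.1 0.2 4.6] Tz0.02 op0.0131 gf55
 t75.5 tcp [ 0.3602 -0.1199  0.4428] yaw0.0 F [-0.7  0.9 -1.3] Tz0.02 op0.0881 gf0
```

View pics/c5.png

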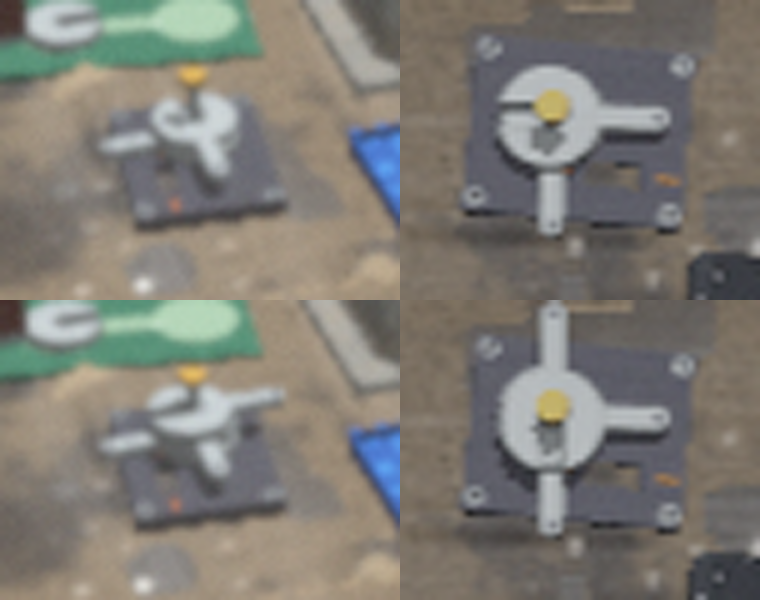

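Three discs are stacked home and flat, with tabs towards the robot, to the right and away. Last is the grey stock spacer, which I'll measure again before picking.

```bash
python3 - <<'E'
from h import *
c,y,L=find("grey",(200,160,292,250),.02)
if .09<L<.098:
    pick(c,y,1); carry(-90,1)
    s=r.sense()
    if .012<s["opening"]<.016 and s["contact_force"][2]<-1:
        b=insert(-90,1,3)
        if b is not None: seat(-90,1,3,b); near([.36,-.14],.28,0); snap("side","p4"); snap("top","p4t"); st()
E
python3 -c "
import cv2,numpy as np
f=lambda n,t:(cv2.resize(cv2.imread(f'pics/{n}.png')[165:225,275:355],(400,300),interpolation=2),cv2.resize(cv2.imread(f'pics/{t}.png')[180:230,290:350],(360,300),interpolation=2))
a=np.hstack(f('p4','p4t'));b=cv2.resize(cv2.imread('pics/p4t.png')[135:250,170:450],(760,300))
cv2.imwrite('pics/c6.png',np.vstack([a,b]))"
```

```text
grey [0.4608 0.2077] -0.1315 0.0944
at t78.1 tcp [0.4089 0.2076 0.1934] yaw179.8 F [-0.2  0.2 -0.6] Tz0.03 op0.0879 gf0
grip t79.3 tcp [0.4088 0.2078 0.1935] yaw179.9 F [-1.3  0.3  0.3] Tz-0.02 op0.0133 gf55
up t80.0 tcp [0.4086 0.2077 0.2918] yaw179.9 F [ 0.1  0.7 -1.1] Tz0.02 op0.0138 gf55
carried t81.4 tcp [0.5155 0.1391 0.3129] yaw90.1 F [-0.4 -0.9 -1.3] Tz-0.00 op0.0131 gf55
expect disc [308.7 155.9] blob [307.9 155. ] 79.4375
low t82.2 tcp [0.5159 0.1389 0.2333] yaw90.0 F [-0.1 -0.2  0. ] Tz0.04 op0.0136 gf55
b-0.0065 along-9.7 lat-0.2
home b-0.0065 t87.9 tcp [0.5156 0.079  0.2327] yaw90.1 F [-0.3  9.5 -1. ] Tz0.02 op0.0133 gf55
seated z0.0645 t89.1 tcp [0.516  0.0792 0.2294] yaw90.1 F [-1.7  8.1  5.5] Tz-0.01 op0.0135 gf55
 t92.2 tcp [ 0.3607 -0.1396  0.4418] yaw0.1 F [ 0.2  0.2 -0. ] Tz0.05 op0.0878 gf0
```

View pics/c6.png

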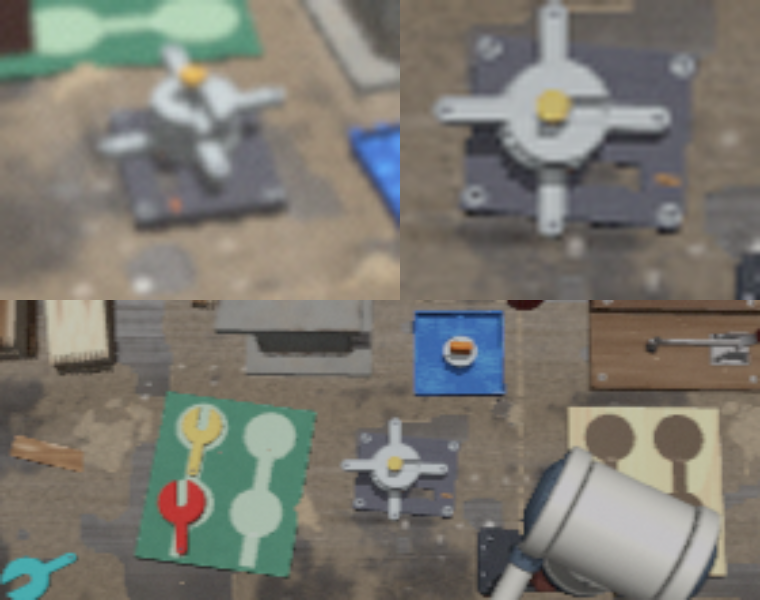

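The picture shows all four discs stacked with their tabs 90° apart. The lock stands in the tray, brass lies on its outline, and the kit outlines are empty. I'm handing in.

```bash
python3 -c "
from station import r
print(r.hand_in())"
```

```text
the job is handed in; nothing more can be done
None
```

I handed the job in at about 92 s: the lock is in the blue tray, the brass spacer lies on a free outline of the green board, and all four grey steel spacers are home on the stem with their slots 90° apart; no verdict came back.

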